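# Gauge a steel rod in the taper gauge and set the cursor

### The job

Take the tallest steel rod out of the stock block, stand it in the wide end of the taper gauge's slot, and slide it upright along the slot towards the narrow end until it wedges firmly between both jaws; push with some 6 to 10 N and never so hard that it presses a jaw with more than 25 N. Leave it standing wedged, let go, and then slide the gauge's cursor along, gently, until its tongue rests against the rod, so that the reading can be taken. Leave the other two rods and the small glassware and stopper where they are.

Things in the scene. Friction and masses are not known exactly. Their poses are not given: they have to be found in the camera images.
- rod_tall: The rod to gauge: plain steel, upright, 16 mm diameter, 85 mm long, about 0.1 kg, the tallest of three rods of equal diameter in the stock block. Origin: centre of its lower end; z up along the rod. It stands 15 mm deep in its hole (1 mm play all round), 70 mm stick out. The rods swap holes between starts.
- rod_side (a point): Point on the axis of the tallest rod, 15.5 mm above its lower end.
- rod_mid: Another steel rod, 16 mm diameter, 65 mm long, in the stock block; leave it. Origin: centre of its lower end.
- rod_short: Another steel rod, 16 mm diameter, 55 mm long, in the stock block; leave it. Origin: centre of its lower end.
- stock_block: Grey block 160 x 44 x 20 mm, fixed to the worktop, with three holes in a row along its x axis, 55 mm apart. Origin: centre of its underside; hole floors are 5 mm above it.
- gauge: Taper gauge, fixed: 8 mm aluminium plate (x -150 to 135, y -77 to 73 mm) with two steel jaws, tops 26 mm above the worktop. Origin: underside, below the straight jaw's face; z up, x along the slot to its NARROW end; slot at y < 0. Wide end: near x = -60 mm, slot 25 to 34 mm wide. The rod wedges somewhere at x = -5 to 45 mm, axis at y = -8, foot on the plate.
- straight_jaw: Straight jaw: fixed steel bar 230 x 22 x 18 mm with graduations. Origin: on its vertical face towards the slot, at the plate's upper surface (gauge x = 0, y = 0, z = 8 mm). x along the slot to the narrow end; its face is y = 0 and the slot lies on its -y side.
- taper_jaw: Clamp of the taper jaw, fixed; it carries the jaw bar (steel, 190 x 22 x 18 mm) at 9.5 degrees (1 in 6) to the straight one, on set screws that hold it up to 4 mm nearer to or farther from the slot; that setting is not reported and shifts the stop by up to 24 mm either way, so feel for it. Origin: on the bar face at mid setting, at gauge (0, -19.4, 8) mm; y into the slot.
- cursor: Cursor sliding along gauge +x, 200 mm of travel; the front of its tongue starts at gauge x = -112 to -97 mm. Friction about 1 N; it stays where left. Push (or pinch) its post to move it. Origin: at the tongue's front face, on gauge y = 0, z = 0; axes as the gauge's.
- cursor_post (a point): On the axis of the cursor's post, 55 mm above the worktop: upright steel pin, 14 mm diameter, free from 34 to 66 mm above the worktop, on a 34 x 38 mm carriage with top at 31 mm. It stands at gauge y = +45 mm, 17 mm behind the tongue's front face.
- cursor_face (a point): Front face of the cursor's tongue, which hangs in the slot at gauge y = -8 mm (10 mm wide, 10 to 37 mm above the worktop; an arm over the straight jaw, top 37 mm, carries it). x points to the narrow end; it touches the wedged rod when the rod's axis is 8 mm ahead of it.
- petri_dish: Small glass dish, 50 mm across, 14 mm high, on the worktop; leave it. Origin: centre of its underside.
- stopper: Black stopper, 24 mm across, 26 mm high, on the worktop; leave it. Origin: centre of its underside.
- beaker_small: Small glass beaker, 44 mm across, 58 mm high, on the worktop; leave it. Origin: centre of its underside.
Mind the look-alikes: they are no part of the job. Leave any orange or pink look-alike of the rod_tall alone.

How it is judged:
By the outcome, as a careful person would: the job done as asked, in the order asked, and still so for the second after the job is handed in, with the robot touching nothing.
It also fails if it takes over 72 s, if anything falls off the work surface, if the arm or the gripper's body presses on something with over 40 N, if the wrist force passes 120 N, or if a joint passes its speed limit or range.

### The arm

A 6-joint arm with a two-finger parallel gripper is mounted at the origin on a cart in front of the work surface, level with it; the furniture and walls round the work are solid. World frame = base frame: x ahead of the robot, y to its left, z up, the work surface at z = 0. Lengths are in m, angles in rad, forces in N, time in s.
With the tool pointing down it reaches from about 0.25 to 0.85 m from the base axis. Payload 12.5 kg.
Tool frame: the origin (TCP) lies on the centre line of the jaws, within the pads' length; the fingertips stand 22 mm ahead of it and the grasp point (between the pads) lies 3 mm ahead of it; z points along the fingers, y is the line along which they close (so a half turn about z gives the same grasp; the last joint's range is limited). The gripper opens to 93 mm and grips with 3 to 60 N. Pads are 15 mm wide; open, the fingers measure 128 mm over their backs; the gripper's body (75 mm by 188 mm) begins 65 mm behind the grasp point.
Start: joints at [1.205, 0.351, 1.652, -0, 1.139, -0.085], TCP at [0.152, 0.528, 0.241] pointing down, gripper open.
Joint ranges: [-2.75, 2.75], [-0.79, 2.1], [0.01, 2.65], [-1.57, 4.71], [0.07, 3.14], [-2.87, 2.87]. Speed limits (rad/s): [2.22, 2.22, 2.79, 3.14, 3.14, 3.14].

### API

Orientations are given as a unit quaternion [x, y, z, w].
In Python, from plant import env, vision, workorder gives the robot as it stands. Calls block until the motion is done:
- env.movep(position, orientation): joint-space move of the TCP to a pose.
- env.move_linear(position, velocity=0.15, attitude=None, f_stop=None): straight line of the TCP; attitude=None keeps the orientation; velocity is the mean speed in m/s. With f_stop (N) it stops when the force on the tool has changed by that much, and returns True; else False.
- env.movej(angles): joint-space move.
- env.open_jaws() and env.clamp(): open the fingers fully, or close them until they stop; the grip force is fixed at half the most.
- env.wait(seconds).
- env.ik(position, orientation): joint angles nearest the present ones, or None.
- vision.camera(name): name is "scene" or "top" or "wrist"; returns the picture (400x640x3 uint8, red, green, blue); there is no depth.
- vision.camera_model(name): a dict with "camera_matrix" (3x3 intrinsics, pixels), "k1" (the pictures are not rectified: a ray, as slopes to the right and down, at radius r is drawn at 1 + k1 r^2 times it, then the intrinsics apply), "R" (3x3) and "t" (3): a world point X has camera coordinates R X + t; the wrist camera has in their place "T_tool_cam" (4x4, takes a point from camera to tool coordinates, whose origin is the TCP and whose axes are the flange's). Camera axes: x right, y down, z forward; pixel columns grow to the right and rows downward; lengths in m; the calibration is good to about 2 mm. A picture is of the moment at which its call begins: read the wrist's pose just before it. camera_model takes no time and is no camera call.
A pose or a line that the arm cannot do raises env.Unreachable and nothing moves.
- workorder.finish_job(): hands the job in; it is judged then, once.
Readings, each from a call of its own:
- env.get_time(): time.
- env.get_joints(): joint angles.
- env.get_dq(): joint speeds.
- env.get_joint_efforts(): joint torques, N m.
- env.get_ee_pos(): TCP position.
- env.get_orientation(): TCP orientation.
- env.get_force(): force on the tool from outside, world axes, zero at the start.
- env.get_ft_torque(): the same for the moment, N m.
- env.get_opening(): opening from 0.0 (shut) to 1.0 (fully open).
- env.get_grip_force(): force on a finger pad.
Only numpy, scipy, OpenCV 4.12 (cv2) and the standard library are available. Lean on these libraries where they do the work, as an engineer would, in place of code of your own. Each camera call takes 0.05 s, during which the arm holds its last target. There are 200 camera calls.

## Working session

There is one attempt and no reset: what is moved stays moved. The work goes in short steps, each a Python script; the robot and the scene stay as the last script left them, time stands still between calls to the robot, and variables do not carry over. Pictures are saved under pics/ and viewed, at most 10 in all, crops included, and the job is handed in when it is done.

```bash
ls; mkdir -p pics; python3 - <<'E'
from plant import env, vision
import cv2, numpy as np
for n in ("scene","top"):
    cv2.imwrite(f"pics/{n}0.png",vision.camera(n)[:,:,::-1])
    m=vision.camera_model(n); print(n,m["camera_matrix"],m["k1"],m["R"],m["t"])
print(vision.camera_model("wrist"))
print(env.get_time(),env.get_orientation(),env.get_force())
E
```

```text
pics
scene [[447.64516737   0.         321.44703014]
 [  0.         447.64516737 196.29149267]
 [  0.           0.           1.        ]] 0.04308989472070463 [[ 0.63121523 -0.77557325 -0.00731291]
 [-0.41299485 -0.32811314 -0.84957461]
 [ 0.65650788  0.53928462 -0.52741776]] [-0.32124241  0.29305065  1.09380958]
top [[364.83017747   0.         321.66300537]
 [  0.         364.83017747 204.00194952]
 [  0.           0.           1.        ]] -0.03499575411044644 [[ 0.01354356 -0.99943011  0.03091973]
 [-0.98713053 -0.01829181 -0.15886702]
 [ 0.15934206 -0.02837018 -0.98681571]] [0.00140837 0.52727843 0.97698195]
{'camera_matrix': array([[332.32774363,   0.        , 317.686445  ],
       [  0.        , 332.32774363, 203.21151644],
       [  0.        ,   0.        ,   1.        ]]), 'k1': -0.00573957710376608, 'T_tool_cam': array([[ 2.48598062e-04, -9.61657815e-01, -2.74252046e-01,
         7.64608453e-02],
       [ 9.99999962e-01,  2.70714821e-04, -4.27962924e-05,
         5.18643763e-04],
       [ 1.15399483e-04, -2.74252025e-01,  9.61657846e-01,
        -1.43372144e-01],
       [ 0.00000000e+00,  0.00000000e+00,  0.00000000e+00,
         1.00000000e+00]])}
0.1 [ 1.39935656e-01  9.90160460e-01 -5.12764029e-04 -1.14236087e-04] [-0.22570721  0.05419757  0.89049629]
```

View pics/scene0.png

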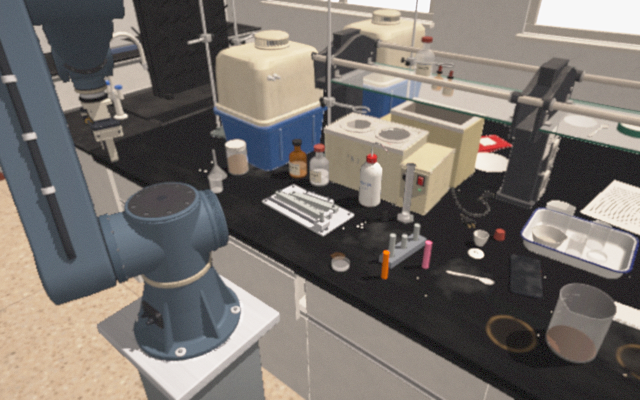

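View pics/top0.png

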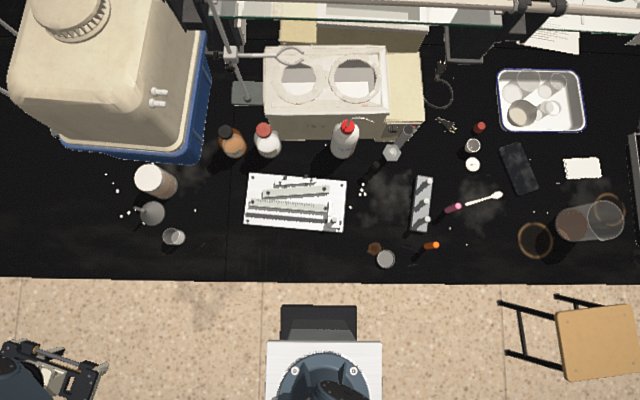

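The scene view shows the gauge at (308,210), the stock block with three grey rods at about (404,245), and orange (385,265) and pink (427,255) look-alikes outside the block. In the top view the gauge is at (295,203) and the block at (422,204). Next I'll enlarge both.

```bash
python3 - <<'E'
import cv2, numpy as np
s=cv2.imread("pics/scene0.png");t=cv2.imread("pics/top0.png")
def c(im,x,y,w,h,W,H): return cv2.resize(im[y:y+h,x:x+w],(W,H),interpolation=cv2.INTER_CUBIC)
a=c(t,235,165,120,75,480,300); b=c(t,400,165,80,75,320,300)
d=c(s,255,175,105,65,480,300); e=c(s,370,215,80,75,320,300)
cv2.imwrite("pics/crop1.png",np.vstack([np.hstack([a,b]),np.hstack([d,e])]))
E
```

```text
(no output)
```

View pics/crop1.png

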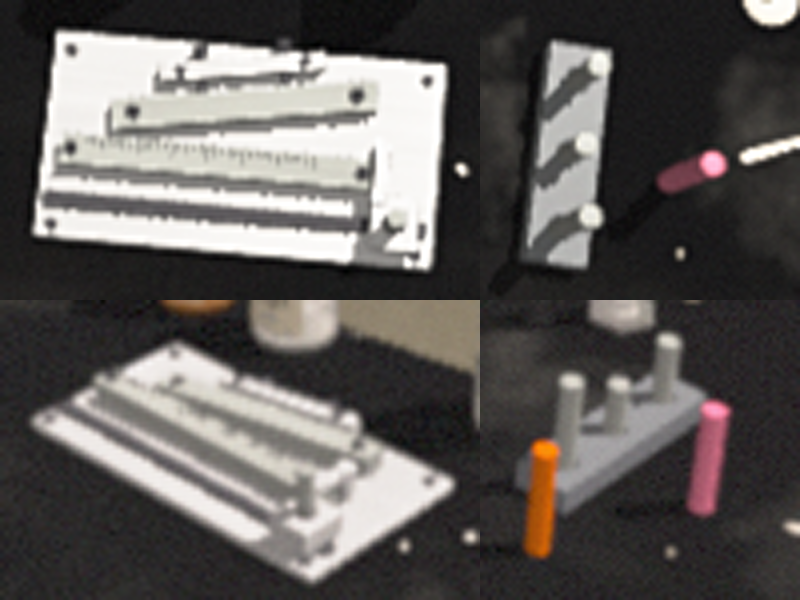

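The crop shows the gauge (top left). Its cursor is at the right end, at about top px (333,222), so the wide end is to the right and the narrow end to the left, towards world +y.

Candidates for the tall rod, by top px of each rod's upper end:
- Near (428,219): in the scene view it sticks out about 85 enlarged px.
- Middle (426,201): about 48 px.
- Far (429,181): about 60 px.
- Orange (385,265) and pink (427,255) in the scene view are coloured look-alikes outside the block, so they are excluded.

The grey rod nearest the robot fits, because it sticks out furthest.

```bash
cat > h.py <<'E'
from plant import env, vision, workorder
import cv2, numpy as np
from scipy.spatial.transform import Rotation as Rn
def rays(name,uv,pose=None):
    m=vision.camera_model(name); d=np.array([m["k1"],0,0,0.])
    n=cv2.undistortPoints(np.float64(uv).reshape(-1,1,2),m["camera_matrix"],d)[:,0]
    v=np.c_[n,np.ones(len(n))]
    if name=="wrist":
        T=np.eye(4);T[:3,:3]=Rn.from_quat(pose[1]).as_matrix();T[:3,3]=pose[0];T=T@m["T_tool_cam"]
        return T[:3,3],v@T[:3,:3].T
    R=np.array(m["R"]);return -R.T@m["t"],v@R
def onplane(name,uv,z,pose=None):
    o,v=rays(name,uv,pose); return o+v*((z-o[2])/v[:,2])[:,None]
def tri(A):  # list of (o,v)
    M=[];b=[]
    for o,v in A:
        v=v/np.linalg.norm(v);P=np.eye(3)-np.outer(v,v);M.append(P);b.append(P@o)
    return np.linalg.lstsq(np.vstack(M),np.hstack(b),rcond=None)[0]
def down(yaw): # tool z down, closing axis (tool y) at world angle yaw
    y=np.array([np.cos(yaw),np.sin(yaw),0]);z=np.array([0,0,-1.]);x=np.cross(y,z)
    return Rn.from_matrix(np.c_[x,y,z]).as_quat()
def shot(fn):
    pose=(np.array(env.get_ee_pos()),np.array(env.get_orientation()))
    im=vision.camera("wrist");cv2.imwrite(fn,im[:,:,::-1]);np.savez(fn+".npz",*pose);return im,pose
E
python3 - <<'E'
from h import *
np.set_printoptions(precision=4,suppress=True)
c=onplane("top",[(248.75,172.5),(346.75,180.75),(343,232.5),(243.5,223.75)],.008);print("corners",c)
d=c-np.roll(c,-1,0);print(np.linalg.norm(d,axis=1))
for n,z,a,b in [("near",.09,(428,218.9),(392.6,235)),("mid",.06,(426.2,201),(404.5,236)),("far",.07,(429.5,181.5),(417,225.3)),("pink",.085,(458,205.8),(428.7,242.5)),("orange",.085,(436,244.5),(385.8,252.5))]:
    print(n,tri([(lambda r:(r[0],r[1][0]))(rays("top",[a])),(lambda r:(r[0],r[1][0]))(rays("scene",[b]))]),onplane("top",[a],z),onplane("scene",[b],z))
print("petri",onplane("top",[(385,259)],.014),"block",onplane("top",[(417.5,175),(433,177.5),(427,232),(411,230)],.02))
print(Rn.from_quat(env.get_orientation()).as_matrix(), down(np.pi/2), down(-np.pi/2))
E
```

```text
corners [[ 0.6218  0.2228  0.008 ]
 [ 0.603  -0.0636  0.008 ]
 [ 0.4513 -0.0533  0.008 ]
 [ 0.4716  0.2309  0.008 ]]
[0.287  0.152  0.2848 0.1504]
near [ 0.4832 -0.2722  0.092 ] [[ 0.4844 -0.2739  0.09  ]] [[ 0.4844 -0.2702  0.09  ]]
mid [ 0.5377 -0.2798  0.06  ] [[ 0.5381 -0.2803  0.06  ]] [[ 0.5371 -0.2795  0.06  ]]
far [ 0.5913 -0.2879  0.0706] [[ 0.5916 -0.2882  0.07  ]] [[ 0.5919 -0.2875  0.07  ]]
pink [ 0.522  -0.3594  0.0849] [[ 0.5222 -0.3596  0.085 ]] [[ 0.5217 -0.3593  0.085 ]]
orange [ 0.4157 -0.2938  0.0851] [[ 0.4167 -0.295   0.085 ]] [[ 0.4144 -0.293   0.085 ]]
petri [[ 0.3778 -0.172   0.014 ]] block [[ 0.6218 -0.2699  0.02  ]
 [ 0.6154 -0.3157  0.02  ]
 [ 0.4554 -0.2927  0.02  ]
 [ 0.4604 -0.2465  0.02  ]]
[[-0.9608  0.2771 -0.0004]
 [ 0.2771  0.9608 -0.001 ]
 [ 0.0001 -0.001  -1.    ]] [0. 1. 0. 0.] [1. 0. 0. 0.]
```

```bash
python3 - <<'E'
from h import *
env.movep([.515,.084,.20],down(np.radians(86)))
shot("pics/w1.png"); print(env.get_time(), env.get_ee_pos())
E
```

```text
2.2167 [0.51489158 0.08467108 0.20003831]
```

View pics/w1.png

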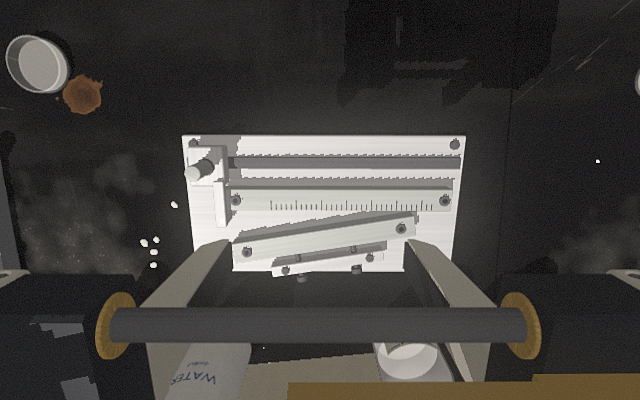

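The wrist view shows the gauge. Near plate corners are at (182,136) and (466,135), and the straight jaw's slot edge is near row 210. The cursor is at the left with its post top at (192,172) and tongue front near column 229. The taper jaw is at (325,237).

```bash
python3 - <<'E'
from h import *
np.set_printoptions(precision=4,suppress=True)
z=np.load("pics/w1.png.npz");pose=(z["arr_0"],z["arr_1"])
g=cv2.cvtColor(cv2.imread("pics/w1.png"),cv2.COLOR_BGR2GRAY).astype(float)
def e(prof): d=np.diff(prof);i=np.argmax(d);return i+.5
top=[(c,e(g[120:150,c])+120.5) for c in range(250,450,5)]
L=[(e(g[r,165:200])+165.5,r) for r in range(145,230,5)]
Rr=[(480.5-e(g[r,440:481][::-1])-.5,r) for r in range(145,260,5)]
W=lambda p:onplane("wrist",p,.008,pose)[:,:2]
for n,p in(("near",top),("wide",L),("narrow",Rr)):
    w=W(p);m=np.median(w,0);vx=cv2.fitLine(w.astype(np.float32),cv2.DIST_HUBER,0,.001,.001).ravel();print(n,vx,np.degrees(np.arctan2(vx[1],vx[0])))
print("near corners",W([(182.5,136),(466,135.5)]))
# gauge fit: top-view corners + wrist near corners
G=np.array([(135,-77),(-150,-77),(-150,73),(135,73)])*1e-3
A=np.array([(.6218,.2228),(.603,-.0636),(.4513,-.0533),(.4716,.2309)])
def fit(G,A):
    a=G-G.mean(0);b=A-A.mean(0);th=np.arctan2((a[:,0]*b[:,1]-a[:,1]*b[:,0]).sum(),(a*b).sum());R=np.array([[np.cos(th),-np.sin(th)],[np.sin(th),np.cos(th)]]);return np.degrees(th),A.mean(0)-R@G.mean(0),R
print("top fit",fit(G,A)[:2])
t2=fit(G[2:],W([(182.5,136),(466,135.5)]));print("wrist",t2[:2])
for c in(260,300,340,380,430):print(c,g[176:222,c].astype(int))
print(g[185:222:6,214:240].astype(int))
print("post",onplane("wrist",[(192,172.5)],.066,pose))
E
```

```text
near [0.0747 0.9972 0.4655 0.1029] 85.71326
wide [ 0.9976 -0.0699  0.5086 -0.05  ] -4.0108113
narrow [ 0.9977 -0.0685  0.5419  0.2306] -3.9270875
near corners [[ 0.4557 -0.0453]
 [ 0.4746  0.2357]]
top fit (np.float64(86.17410017040501), array([0.5354, 0.0918]))
wrist (np.float64(86.15838749741742), array([0.5385, 0.0978]))
260 [229 224 126 140 141 142 142 141 147 134 108 110 105 143 202 205 204 206
 206 207 207 202 206 207 208 207 212 214 215 215 212 210 212 214 218 231
 231 229 228 226 228 227 230 230 230 230]
300 [224 219 125 140 142 141 139 140 140 133 106 107 104 138 195 205 203 206
 203 208 205 201 203 204 205 206 212 207 188 188 191 188 185 201 226 226
 228 225 226 223 226 224 227 230 233 220]
340 [219 226 214 134 136 138 140 139 142 133 106 108 106 134 187 202 201 201
 206 202 201 204 202 203 207 205 208 210 212 213 211 215 209 188 213 222
 221 220 222 206 132 136 140 139 140 131]
380 [202 124 134 138 137 138 135 143 137 132 115 107 101 128 180 200 198 199
 201 200 199 202 203 201 199 200 203 206 206 208 209 214 202 190 204 131
 136 141 139 138 101 107 114 107 103 151]
430 [1
[... 282 characters left out ...]
126 126 129]
 [236 240 240 241 239 242 242 243 244 170 111 115 122 121 122 123 114 207
  213 211 210 210 210 213 211 209]
 [233 241 241 242 242 241 243 244 251 206 127 108 123 122 121 119 110 108
  124 124 121 125 129 129 104  84]
 [229 238 241 242 244 241 244 243 243 240 166 108 116 128 127 121 149 149
  133 120 110 117 115 123 121 126]
 [210 235 243 241 244 242 242 243 245 251 205 125 109 124 127 128 116 207
  224 220 219 218 216 212 217 219]
 [231 218 238 243 243 243 241 243 244 246 240 161 107 116 114 121 116 107
  159 180 173 227 233 230 226 229]
 [236 235 239 242 244 245 252 255 254 254 255 208 125 107 100 164 239 240
  235 232 231 232 231 232 232 232]]
post [[ 0.4834 -0.0193  0.066 ]]
```

```bash
python3 - <<'E'
from h import *
np.set_printoptions(precision=4,suppress=True)
c=onplane("scene",[(293.9,184.1),(354.5,215.1),(323.9,236.1),(262,201)],.008)[:,:2];print(c)
G=np.array([(135,-77),(-150,-77),(-150,73),(135,73)])*1e-3
a=G-G.mean(0);b=c-c.mean(0);th=np.arctan2((a[:,0]*b[:,1]-a[:,1]*b[:,0]).sum(),(a*b).sum())
R=np.array([[np.cos(th),-np.sin(th)],[np.sin(th),np.cos(th)]]);print(np.degrees(th),c.mean(0)-R@G.mean(0))
q=down(np.radians(81.6)); p=[.4835,-.272]
env.movep(p+[.15],q)
print(env.move_linear(p+[.053],velocity=.1,f_stop=8),env.get_ee_pos(),env.get_force())
env.clamp();print(env.get_opening()*93,env.get_grip_force(),env.get_force(),env.get_ft_torque(),env.get_time())
p=list(env.get_ee_pos())
env.move_linear([p[0],p[1],.14],velocity=.08)
print(env.get_opening()*93,env.get_ee_pos(),env.get_force(),env.get_time())
shot("pics/w2.png")
E
```

```text
[[ 0.6237  0.2217]
 [ 0.5979 -0.0654]
 [ 0.4486 -0.0587]
 [ 0.4715  0.2301]]
85.59301429618658 [0.534  0.0896]
False [ 0.4838 -0.2722  0.0536] [-0.2297 -0.232  -0.6447]
15.917444920852498 29.954298734664917 [ 4.6604  8.7844 -1.3611] [ 2.0442 -0.7928  0.0648] 5.8833
15.532477748419428 [ 0.4832 -0.2702  0.1395] [-0.1216 -0.0444 -1.1054] 7.125
```

View pics/w2.png

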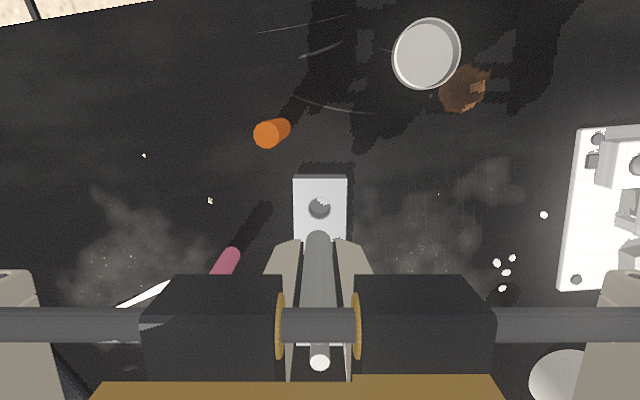

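The rod is held between the pads at (318,300), the hole at (319,207) is empty, and the orange and pink rods are untouched. Now I'll lower it into the wide end and feel for the plate and the straight jaw.

```bash
cat >> h.py <<'E'
O=np.array([.536,.0945]);TH=np.radians(86);GX=np.array([np.cos(TH),np.sin(TH)]);GY=np.array([-GX[1],GX[0]])
w=lambda gx,gy:O+gx*GX+gy*GY
def st(s=""):
    p=np.array(env.get_ee_pos());f=np.array(env.get_force());d=p[:2]-O
    print(s,"gauge mm",np.round([d@GX*1e3,d@GY*1e3,p[2]*1e3],1),"F gx,gy,z",np.round([f[:2]@GX,f[:2]@GY,f[2]],1),"t",round(env.get_time(),1),flush=True)
    return d@GX,d@GY,p[2]
E
python3 - <<'E'
from h import *
q=down(TH)
env.movep([*w(-.06,-.014),.14],q); st("above")
env.move_linear([*w(-.06,-.014),.082],velocity=.08)
st("pre")
print(env.move_linear([*w(-.06,-.014),.050],velocity=.02,f_stop=2.5)); x,y,z=st("down")
if z<.066:
    print(env.move_linear([*w(x,y+.02),z],velocity=.015,f_stop=2.5)); st("straight jaw")
E
```

```text
above gauge mm [-60.9 -14.2 139.9] F gx,gy,z [ 0.4  0.4 -0.7] t 8.4
pre gauge mm [-60.  -14.3  82.3] F gx,gy,z [ 0.5  0.5 -0.8] t 9.2
True
down gauge mm [-59.9 -14.   55.4] F gx,gy,z [0.4 0.  4.4] t 10.4
True
straight jaw gauge mm [-60.  -13.9  55.4] F gx,gy,z [-0.2 -0.2  3.9] t 10.7
```

```bash
python3 - <<'E'
from h import *
x,y,z=st()
env.move_linear([*w(x,y),z+.0012],velocity=.01); x,y,z=st("raised")
print(env.move_linear([*w(x,y+.02),z],velocity=.012,f_stop=3)); x1,y1,_=st("straight jaw")
env.move_linear([*w(x1,y1-.001),z],velocity=.01);st("back")
E
```

```text
gauge mm [-60.  -13.9  55.4] F gx,gy,z [-0.2 -0.2  3.9] t 10.7
raised gauge mm [-60.  -13.6  56.3] F gx,gy,z [-0.3 -0.1 -1.3] t 11.0
True
straight jaw gauge mm [-59.9  -7.   56.4] F gx,gy,z [ 0.1 -3.   0.2] t 11.8
back gauge mm [-59.9  -7.8  56.1] F gx,gy,z [ 0.2 -0.1 -1.1] t 12.1
```

```bash
python3 - <<'E'
from h import *
x,y,z=st()
print(env.move_linear([*w(-.025,y-.0015),z],velocity=.03,f_stop=4)); x,y,z=st("mid")
print(env.move_linear([*w(x,y+.006),z],velocity=.01,f_stop=3)); x1,y1,_=st("straight jaw")
env.move_linear([*w(x1,y1-.0008),z],velocity=.01);st("back")
E
```

```text
gauge mm [-59.9  -7.8  56.1] F gx,gy,z [ 0.2 -0.1 -1.1] t 12.1
False
mid gauge mm [-25.1  -9.3  56.1] F gx,gy,z [ 0.1  0.9 -0.6] t 13.4
True
straight jaw gauge mm [-25.1  -7.1  56. ] F gx,gy,z [-0.5 -2.   0.4] t 13.8
back gauge mm [-25.2  -7.6  55.9] F gx,gy,z [ 0.4  0.6 -1.1] t 14.1
```

```bash
python3 - <<'E'
from h import *
x,y,z=st()
print(env.move_linear([*w(x,y),z-.003],velocity=.006,f_stop=1.8)); x,y,z=st("foot")
print(env.move_linear([*w(.06,y),z],velocity=.015,f_stop=4)); st("stop")
E
```

```text
gauge mm [-25.2  -7.6  55.9] F gx,gy,z [ 0.4  0.6 -1.1] t 14.1
True
foot gauge mm [-25.2  -7.7  55.3] F gx,gy,z [-0.3  0.8  4.7] t 14.4
True
stop gauge mm [-25.1  -7.7  55.3] F gx,gy,z [-1.7 -0.2  4.5] t 15.0
```

```bash
python3 - <<'E'
from h import *
x,y,z=st()
env.move_linear([*w(x,y),z+.0003],velocity=.006); x,y,z=st("up"); 
print(env.move_linear([*w(.06,y),z],velocity=.015,f_stop=4)); st("stop")
E
```

```text
gauge mm [-25.1  -7.7  55.3] F gx,gy,z [-1.7 -0.2  4.5] t 15.0
up gauge mm [-25.1  -7.5  55.4] F gx,gy,z [-0.1  1.2  0.6] t 15.2
True
stop gauge mm [21.6 -7.3 55.4] F gx,gy,z [-0.9 -0.6  4.4] t 18.3
```

```bash
python3 - <<'E'
from h import *
x,y,z=st()
env.move_linear([*w(x,y-.0003),z+.0004],velocity=.006); x,y,z=st("up"); 
print(env.move_linear([*w(.06,y),z],velocity=.01,f_stop=5)); st("stop")
E
```

```text
gauge mm [21.6 -7.3 55.4] F gx,gy,z [-0.9 -0.6  4.4] t 18.3
up gauge mm [21.5 -7.4 55.4] F gx,gy,z [ 0.7 -0.3 -3.4] t 18.7
True
stop gauge mm [21.6 -7.4 55.4] F gx,gy,z [-0.5  0.2  5.3] t 19.2
```

```bash
python3 - <<'E'
from h import *
x,y,z=st()
env.move_linear([*w(x,y),.0557],velocity=.006); st("up"); 
print(env.move_linear([*w(.06,y),.0557],velocity=.01,f_stop=5)); st("stop");env.wait(.2);st()
E
```

```text
gauge mm [21.6 -7.4 55.4] F gx,gy,z [-0.5  0.2  5.3] t 19.2
up gauge mm [21.6 -7.4 55.5] F gx,gy,z [-0.  -2.  -5.2] t 19.6
True
stop gauge mm [21.7 -7.5 55.4] F gx,gy,z [-0.2 -1.4  4.6] t 20.2
 gauge mm [21.7 -7.5 55.4] F gx,gy,z [-0.2  0.3  5.8] t 20.4
```

```bash
python3 - <<'E'
from h import *
x,y,z=st()
print(env.move_linear([*w(.05,y),z],velocity=.006,f_stop=6)); st("stop");env.wait(.3);st();print(env.get_grip_force(),env.get_ft_torque())
E
```

```text
gauge mm [21.7 -7.5 55.4] F gx,gy,z [-0.2  0.3  5.8] t 20.4
True
stop gauge mm [21.8 -7.5 55.4] F gx,gy,z [-0.6  0.2  4.7] t 21.2
 gauge mm [21.8 -7.5 55.4] F gx,gy,z [-0.2  0.6  6.3] t 21.5
30.000528395175934 [-0.15677105  0.10098726  0.01364959]
```

```bash
python3 - <<'E'
from h import *
x,y,z=st()
for i in range(6):
    r=env.move_linear([*w(x+.0005*(i+1),y),z+.0003],velocity=.005,f_stop=10); st(f"step{i} {r}")
    f=np.array(env.get_force())[:2]@GX
    if f<-5 or r: break
E
```

```text
gauge mm [21.8 -7.5 55.4] F gx,gy,z [-0.2  0.6  6.3] t 21.5
step0 True gauge mm [21.8 -7.5 55.4] F gx,gy,z [-0.6 -0.6  3.3] t 21.8
```

```bash
python3 - <<'E'
from h import *
x,y,z=st()
for i in range(6):
    r=env.move_linear([*w(x+.0003*(i+1),y),z],velocity=.004,f_stop=9); st(f"step{i} {r}")
    f=np.array(env.get_force())[:2]@GX
    if f<-5 or r: break
E
```

```text
gauge mm [21.8 -7.5 55.4] F gx,gy,z [-0.6 -0.6  3.3] t 21.8
step0 False gauge mm [21.9 -7.5 55.4] F gx,gy,z [-4.7 -0.4  2.7] t 22.0
step1 False gauge mm [21.9 -7.5 55.4] F gx,gy,z [-5.7 -1.1  3. ] t 22.3
```

```bash
python3 - <<'E'
from h import *
x,y,z=.0219,-.0075,.0554
for d in (.0008,.001,.0012,.0014):
    r=env.move_linear([*w(x+d,y),z],velocity=.004,f_stop=6); st(f"{d} {r}")
    f=np.array(env.get_force())[:2]@GX
    if f<-7 or r: break
env.wait(.3);x,y,z=st("hold");shot("pics/w3.png")
E
```

```text
0.0008 False gauge mm [22.1 -7.5 55.4] F gx,gy,z [-7.4 -1.2  4.3] t 22.5
hold gauge mm [22.  -7.5 55.4] F gx,gy,z [-8.8 -0.3  4.7] t 22.8
```

```bash
python3 - <<'E'
from h import *
x,y,z=st()
env.open_jaws(); st("open")
env.move_linear([*w(x,y),.16],velocity=.15)
st("up")
env.movep([*(w(-.03,0)-[.03,0]),.19],down(TH));shot("pics/w4.png");st()
E
```

```text
gauge mm [22.1 -7.5 55.4] F gx,gy,z [-7.2 -0.7  3.3] t 22.9
open gauge mm [22.7 -7.5 55.4] F gx,gy,z [ 0.  -0.3  0.7] t 24.1
up gauge mm [ 21.9  -7.  159.2] F gx,gy,z [0.5 0.4 0.6] t 25.0
 gauge mm [-32.1  29.9 189.4] F gx,gy,z [ 0.2 -0.3  0.6] t 25.4
```

View pics/w4.png

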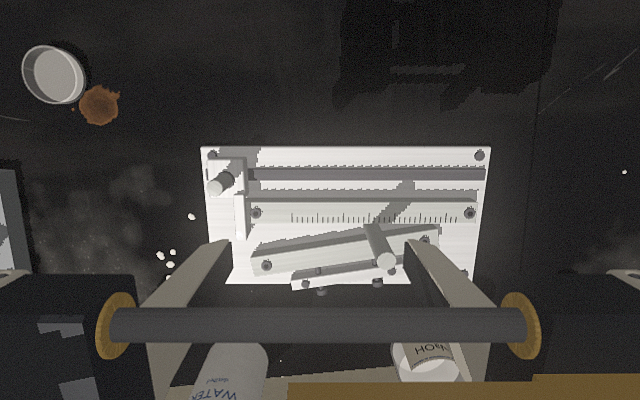

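The rod stands wedged on its own, foot at (370,228) and top at (385,262). The cursor is still at the left end with its post top at (214,187). Next I'll push the post with closed fingers from behind.

```bash
python3 - <<'E'
from h import *
q=down(TH)
env.movep([*w(-.168,.0445),.13],q); env.clamp(); st("closed")
env.move_linear([*w(-.168,.0445),.062],velocity=.1); st("low")
r=env.move_linear([*w(-.12,.0445),.062],velocity=.02,f_stop=1.5); x,y,z=st(f"touch {r}")
if r:
    r=env.move_linear([*w(x+.09,.0445),.062],velocity=.04,f_stop=4); st(f"push {r}")
E
```

```text
closed gauge mm [-168.    44.5  130. ] F gx,gy,z [-0.4 -0.2 -0.7] t 27.5
low gauge mm [-168.1   44.2   62.4] F gx,gy,z [-0.1 -0.   1. ] t 28.4
touch False gauge mm [-120.    44.5   62. ] F gx,gy,z [-1.1  0.3 -0.4] t 30.9
```

```bash
python3 - <<'E'
from h import *
r=env.move_linear([*w(-.05,.0445),.062],velocity=.04,f_stop=4); st(f"push {r}")
shot("pics/w5.png")
r=env.move_linear([*w(-.005,.0445),.062],velocity=.01,f_stop=2.5); st(f"slow {r}")
shot("pics/w6.png")
E
```

```text
push False gauge mm [-50.1  44.6  62. ] F gx,gy,z [ 0.7 -0.3  0.4] t 32.8
slow True gauge mm [-25.6  44.6  61.9] F gx,gy,z [-2.8 -1.8  2.4] t 35.3
```

View pics/w6.png

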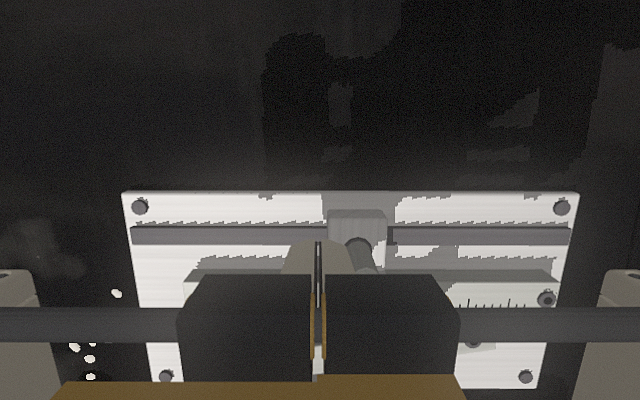

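The post, at (355,250), is touching the finger. The tongue and rod are hidden. The stop at −25.6 mm is about where I expected (−27 mm), so I'll press once more gently to confirm, then back off and look.

```bash
python3 - <<'E'
from h import *
r=env.move_linear([*w(-.005,.0445),.062],velocity=.006,f_stop=2.5); x,y,z=st(f"again {r}")
env.move_linear([*w(x-.03,.0445),.062],velocity=.06); st("back")
env.move_linear([*w(x-.03,.0445),.16],velocity=.12)
env.movep([*(w(-.06,.0)-[.05,0]),.21],down(TH)); env.open_jaws()
im,_=shot("pics/w7.png"); s=vision.camera("scene")[:,:,::-1]; st()
a=cv2.resize(im[130:280,180:480,::-1],(600,300),interpolation=cv2.INTER_CUBIC)
b=cv2.resize(s[170:240,250:390],(600,300),interpolation=cv2.INTER_CUBIC)
cv2.imwrite("pics/crop7.png",np.vstack([a,b]))
E
```

```text
again True gauge mm [-25.7  44.7  61.6] F gx,gy,z [-1.6 -0.7  1.4] t 35.9
back gauge mm [-55.8  44.5  62. ] F gx,gy,z [ 0.8 -0.5  0.8] t 36.5
 gauge mm [-63.5  49.9 210. ] F gx,gy,z [ 0.5  0.2 -0.3] t 39.4
```

View pics/crop7.png

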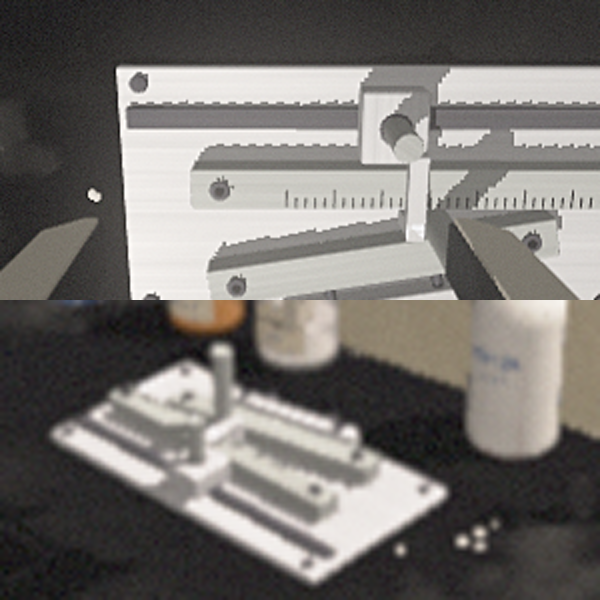

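The scene crop shows the rod upright in the slot at (221,380) with the cursor's tongue against it at (215,430). The wrist crop shows the tongue end at (417,230), with the finger covering the rod. The second press didn't move the cursor any further, so the tongue is in contact and I'll hand in.

```bash
python3 - <<'E'
from h import *
print(workorder.finish_job(),env.get_time())
E
```

```text
the job is handed in; nothing more can be done
the job is handed in; nothing more can be done
```

The tall rod is wedged upright in the gauge slot with a push of about 9 N, and the cursor's tongue was slid up until it stopped against the rod at under about 3 N; the job was handed in at about 39 s of the 72 s allowed. The robot does not report jaw force, and the last wrist view hid the rod, so that contact rests on the cursor not moving at a second press.

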